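# Snap the cap back on the open spice shaker

## Task

One of the three spice shakers in the round wooden caddy has been left open. Pick up the loose black cap from the worktop, set it squarely over the open shaker's white neck and press it straight down until it clicks past the nubs, then keep pressing so that it is squeezed fully home onto its seal; finish just like that, with the gripper still on the cap and pressing it down firmly, not letting go. Leave the two capped shakers and the other things on the worktop alone, and use no more than hand force.

Things in the scene. Friction and masses are not known exactly. Their poses are not given: they have to be found in the camera images.
- loose_cap: Black plastic snap cap, 53 mm tall; origin at the centre of its open underside, z up. The one to fit, mouth down on the worktop, about 50 g. Hollow skirt 50 mm across up to 26 mm; above it, to 53 mm, a fluted round grip 35 mm across: fingertips round the grip can bear on the skirt's flat shoulder. Inside, 2 mm above the underside, a lip with a 32.5 mm bore snaps over a neck's nubs.
- cap_a: Black plastic snap cap, 53 mm tall; origin at the centre of its open underside, z up. Same shape as loose_cap. Already snapped onto one of the shakers, its underside about 66 mm above that shaker's origin. To be left alone.
- cap_b: Black plastic snap cap, 53 mm tall; origin at the centre of its open underside, z up. Same shape as loose_cap. Already snapped onto one of the shakers, its underside about 66 mm above that shaker's origin. To be left alone.
- shaker_1: Spice shaker, white glazed body 57 mm across, fixed in the caddy; origin at the centre of its underside, 10 mm above the worktop, z up along its axis. Flat shoulder at 63 mm, a springy seal ring on it up to 66 mm; white neck 31 mm across, straight to 76 mm, tapering to 84.5 mm. Any one of the three may be the open one; the others carry cap_a and cap_b.
- shaker_2: Spice shaker, blue glazed body 57 mm across, fixed in the caddy; origin at the centre of its underside, 10 mm above the worktop, z up along its axis. Flat shoulder at 63 mm, a springy seal ring on it up to 66 mm; white neck 31 mm across, straight to 76 mm, tapering to 84.5 mm. Any one of the three may be the open one; the others carry cap_a and cap_b.
- shaker_3: Spice shaker, terracotta glazed body 57 mm across, fixed in the caddy; origin at the centre of its underside, 10 mm above the worktop, z up along its axis. Flat shoulder at 63 mm, a springy seal ring on it up to 66 mm; white neck 31 mm across, straight to 76 mm, tapering to 84.5 mm. Any one of the three may be the open one; the others carry cap_a and cap_b.
- caddy: round beech caddy, fixed, 196 mm across, floor 10 mm and rim 20 mm above the worktop; origin at the centre of its underside. It holds the three shakers, whose axes are 54 mm from its centre and 94 mm from each other; it may be turned any way round
- pepper_mill: dark wooden pepper mill, loose, 58 mm across, 170 mm tall; origin at the centre of its underside. To be left alone
- garlic: bulb of garlic, loose, 60 mm across, 59 mm tall; origin at the centre of its underside. To be left alone
- ramekin: small white bowl, loose, 94 mm across, 45 mm tall; origin at the centre of its underside. To be left alone
- shaker_1_neck (a point): Centre of the perforated end of shaker_1's neck, 84.5 mm above that shaker's origin. Heights of a cap's underside above the shaker's origin: at about 75 mm its lip meets six sprung nubs round the neck; resistance rises to some 12 N and drops with a click near 71 mm; it meets the seal at 66 mm; fully home is 63 mm, which takes about 8 N; let go, it springs up again.
- shaker_2_neck (a point): Centre of the perforated end of shaker_2's neck, 84.5 mm above that shaker's origin. Heights of a cap's underside above the shaker's origin: at about 75 mm its lip meets six sprung nubs round the neck; resistance rises to some 12 N and drops with a click near 71 mm; it meets the seal at 66 mm; fully home is 63 mm, which takes about 8 N; let go, it springs up again.
- shaker_3_neck (a point): Centre of the perforated end of shaker_3's neck, 84.5 mm above that shaker's origin. Heights of a cap's underside above the shaker's origin: at about 75 mm its lip meets six sprung nubs round the neck; resistance rises to some 12 N and drops with a click near 71 mm; it meets the seal at 66 mm; fully home is 63 mm, which takes about 8 N; let go, it springs up again.

How it is judged:
On the way, in this order (a step that is already met when the one before it is completed fails the run):
1. the loose cap is lifted off the worktop in the gripper (height (world z) of loose_cap above 0.04 m and contact force between the fingers and loose_cap above 0.5 N), for 0.2 s.
2. the cap has clicked onto the neck of the open shaker (((horizontal distance between loose_cap and shaker_1 below 0.004 m and z of loose_cap in the frame of shaker_1 between 0.058 and 0.068 m) or (horizontal distance between loose_cap and shaker_2 below 0.004 m and z of loose_cap in the frame of shaker_2 between 0.058 and 0.068 m) or (horizontal distance between loose_cap and shaker_3 below 0.004 m and z of loose_cap in the frame of shaker_3 between 0.058 and 0.068 m))), for 0.1 s.
At the end, for the whole second after the job is handed in: The loose cap sits on the open shaker's neck, centred to 4 mm and upright to 0.08 rad, past the nubs and pressed to within 2 mm of fully home, with more than 4 N between cap and shaker and the gripper's fingers still bearing on the cap; cap_a and cap_b have moved by less than 4 mm (((horizontal distance between loose_cap and shaker_1 below 0.004 m and z of loose_cap in the frame of shaker_1 between 0.058 and 0.065 m and contact force between loose_cap and shaker_1 above 4 N) or (horizontal distance between loose_cap and shaker_2 below 0.004 m and z of loose_cap in the frame of shaker_2 between 0.058 and 0.065 m and contact force between loose_cap and shaker_2 above 4 N) or (horizontal distance between loose_cap and shaker_3 below 0.004 m and z of loose_cap in the frame of shaker_3 between 0.058 and 0.065 m and contact force between loose_cap and shaker_3 above 4 N)) and angle between loose_cap's own z axis and vertical below 0.08 rad and contact force between the fingers and loose_cap above 2 N and distance of each of cap_a, cap_b from where it was at the start of the episode below 0.004 m); the arm keeps its last pose, push and grip.
It fails at once if the cap is forced on with more than 60 N (contact force between loose_cap and shaker_1 above 60 N or contact force between loose_cap and shaker_2 above 60 N or contact force between loose_cap and shaker_3 above 60 N).
It fails at once if a capped shaker's cap is pulled or knocked off (distance of any of cap_a, cap_b from where it was at the start of the episode above 0.015 m).
It fails at once if the pepper mill, garlic or ramekin is pushed about (distance of any of pepper_mill, garlic, ramekin from where it was at the start of the episode above 0.03 m).
It also fails if it takes over 54 s, if anything falls off the work surface, if the arm or the gripper's body presses on something with over 40 N, if the wrist force passes 120 N, or if a joint passes its speed limit or range.

## Robot

A 6-joint arm with a two-finger parallel gripper is mounted at the origin on a cart in front of the work surface, level with it; the furniture and walls round the work are solid. World frame = base frame: x ahead of the robot, y to its left, z up, the work surface at z = 0. Lengths are in m, angles in rad, forces in N, time in s.
With the tool pointing down it reaches from about 0.3 to 0.775 m from the base axis. Payload 14.6 kg.
Tool frame: the origin (TCP) lies at the centre of the arm's flange, where the gripper is bolted on; the fingertips stand 199 mm ahead of it and the grasp point (between the pads) lies ctrl.tcp_to_grasp ahead of it (ctrl.tcp_to_grasp is the distance from the TCP to the grasp point, in m); z points along the fingers, y is the line along which they close (so a half turn about z gives the same grasp; the last joint's range is limited). The gripper opens to 94 mm and grips with 3 to 60 N. Pads are 16 mm wide; open, the fingers measure 119 mm over their backs; the gripper's body (75 mm by 177 mm) begins 78 mm behind the grasp point.
Start: joints at [1.066, 0.3, 1.521, -0, 1.321, -0.067], TCP at [0.233, 0.498, 0.405] pointing down, gripper open.
Joint ranges: [-3.03, 3.03], [-0.79, 2.21], [0.23, 2.52], [-1.04, 4.18], [0, 3.07], [-2.55, 2.55]. Speed limits (rad/s): [2.22, 2.22, 2.57, 3.14, 3.14, 3.14].

## Interface

Orientations are given as [roll, pitch, yaw] about the fixed x, y, z axes, in that order (R = Rz(yaw) Ry(pitch) Rx(roll)).
In Python, from station import ctrl gives the robot as it stands. The module is installed in compiled form; this text tells all that it offers.
- The arm moves only by the shell command python3 -m jog 'ROWS' [OPENING] [FORCE]. ROWS is JSON, a list of rows, each a list of 6 numbers: the shift along the tool's x, y, z in cm, then the turn, a rotation vector about the tool's x, y, z in rad. In form: [[tx, ty, tz, ax, ay, az], ...]. A call has 1 to 8 rows; each row is the pose to reach, as a shift and turn from the pose commanded when the call began, along the tool's axes at that moment; what a row does not reach only later rows make up. A row lasts 1/10 s, in which the tool goes at most 50 mm and 8.59 degrees, less where a joint would pass 70% of its speed; a pose out of reach is approached as far as the arm can. A call with a gripper value outside its range is refused whole. OPENING is the opening in per cent of the stroke, from 0 (shut) to 100 (fully open), set as the call begins (- or left out, the last holds). The fingers move at their own pace and stop on an object; FORCE is the grip in N (left out, the last holds). Time passes only in rows, so rows that repeat a pose let the fingers close. It gives the time, the measured TCP pose, the force, the opening and the grip force at its end, in the units of the state.
- ctrl.get_obs(): the state, without advancing time (a new reading comes with each control period).
- ctrl.camera(name): name is "scene" or "side" or "wrist"; returns a dict with "img" (384x512x3 uint8, blue, green, red), "intrinsics" (3x3 intrinsics, pixels), "R" (3x3) and "t" (3): a world point X has camera coordinates R X + t. Camera axes: x right, y down, z forward; pixel columns grow to the right and rows downward; lengths in m; the calibration is good to about 2 mm. A picture is of the moment at which its call begins. There is no depth.
- ctrl.hand_in(): hands the job in; it is judged then, once.
The state is a dict: "time_s": time; "qpos": joint angles; "joint_vel": joint speeds; "tau": joint torques, N m; "ee_pos": TCP position; "eef_rot": TCP orientation; "force": force on the tool from outside, world axes, zero at the start; "moment": the same for the moment, N m; "grip_width": finger opening in m; "grip_force": force on a finger pad.
Only numpy, scipy, OpenCV 4.12 (cv2) and the standard library are available. Lean on these libraries where they do the work, as an engineer would, in place of code of your own. Each camera call takes 0.05 s, during which the arm holds its last target. There are 200 camera calls.

## Working session

There is one attempt and no reset: what is moved stays moved. The work goes in short steps, Python scripts to look and compute and a shell command to move; the robot and the scene stay as the last step left them, time stands still between calls to the robot, and variables do not carry over. Pictures are saved under pics/ and viewed, at most 10 in all, crops included, and the job is handed in when it is done.

```bash
mkdir -p pics
cat > h.py <<'E'
import numpy as np, cv2
from station import ctrl
def snap(n,f):
    c=ctrl.camera(n); cv2.imwrite('pics/'+f,c['img']); np.savez('pics/'+f+'.npz',**{k:np.array(c[k]) for k in('intrinsics','R','t')}); return c
def at_z(f,u,v,z):
    c=np.load('pics/'+f+'.npz'); K,R,t=c['intrinsics'],c['R'],c['t']
    d=R.T@np.linalg.solve(K,[u,v,1.]); o=-R.T@t.ravel(); return o+d*(z-o[2])/d[2]
def proj(f,X):
    c=np.load('pics/'+f+'.npz'); p=c['intrinsics']@(c['R']@np.array(X)+c['t'].ravel()); return p[:2]/p[2]
E
python3 - <<'E'
from h import *
a=snap('scene','s1.png');b=snap('side','d1.png')
cv2.imwrite('pics/two.png',cv2.resize(np.vstack([a['img'],b['img']])[:,:],(450,600)) if 0 else np.hstack([cv2.resize(a['img'],(400,300)),cv2.resize(b['img'],(400,300))]))
for f in('s1.png','d1.png'):
    c=np.load('pics/'+f+'.npz');print(-c['R'].T@c['t'].ravel(),c['intrinsics'][0,0])
o=ctrl.get_obs();print(o['time_s'],o['ee_pos'],o['eef_rot'],ctrl.tcp_to_grasp,o['force'])
E
```

```text
[0.38500836 0.74875625 0.84347837] 462.7350675056047
[0.49962878 0.68117078 0.51784713] 352.20599811638874
0.1 [0.23315065 0.49810995 0.40416658] [-3.14058791e+00 -4.19849050e-05  2.70380654e+00] 0.1804 [0.40137589 0.26038526 0.10024246]
```

View pics/s1.png

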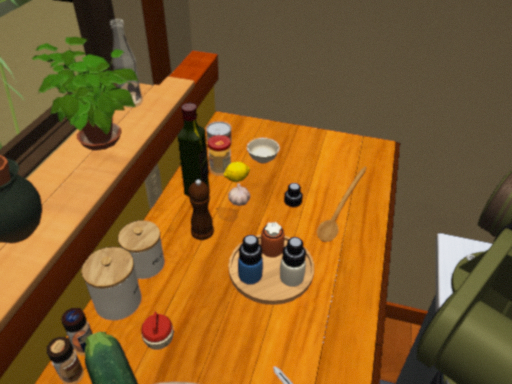

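View pics/d1.png

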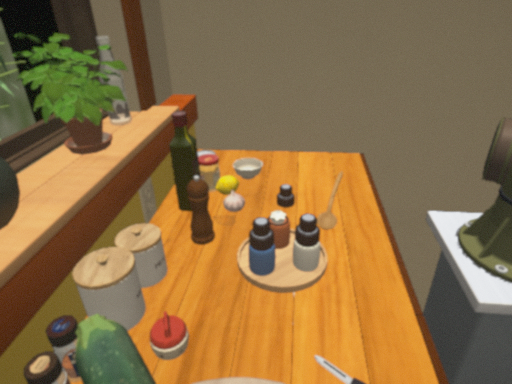

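Scene: the terracotta shaker (273,238) is open, with its neck top near (273,228). The loose cap is at (293,195), mill (201,210), garlic (239,196), ramekin (263,150). I'll enlarge the area around the cap and caddy.

Run:
```python
from h import *
a=cv2.imread('pics/s1.png')[175:305,220:330]; b=cv2.imread('pics/d1.png')[175:305,225:335]
cv2.imwrite('pics/c1.png',cv2.resize(np.hstack([a,b])[:,:200],None,fx=4,fy=4,interpolation=cv2.INTER_CUBIC))
cv2.imwrite('pics/c1.png',cv2.resize(np.hstack([a[:,:100],b[:,:100]]),(800,520),interpolation=cv2.INTER_CUBIC))
for u,v,z in((293,187,.053),(273,228,.0945),(248,242,.129),(293,242,.129)):print(at_z('s1.png',u,v,z))
for u,v,z in((286,188,.053),(278,214,.0945)):print(at_z('d1.png',u,v,z))
```

```text
[ 0.5305848  -0.16397292  0.053     ]
[0.53570172 0.0353872  0.0945    ]
[0.56863879 0.12238673 0.129     ]
[0.47879324 0.0955953  0.129     ]
[ 0.52760754 -0.15423613  0.053     ]
[0.53745141 0.03800141 0.0945    ]
```

View pics/c1.png

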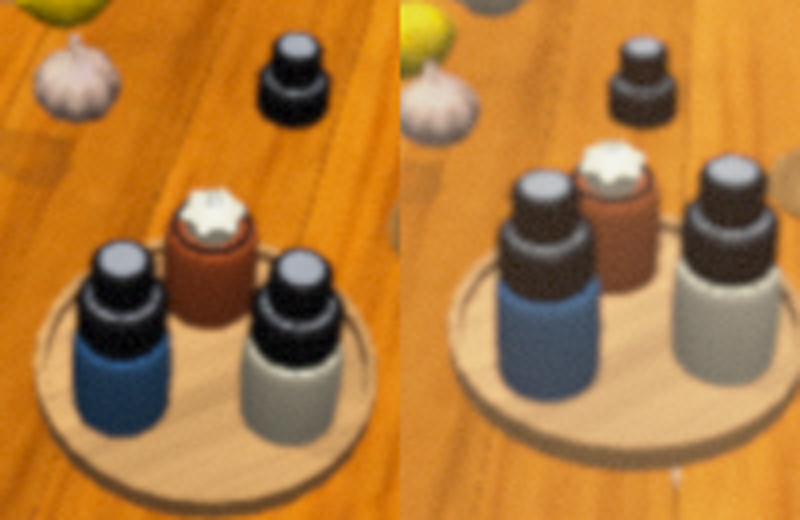

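```bash
cat >> h.py <<'E'
def to(p,yaw=None):
    from scipy.spatial.transform import Rotation as Ro
    o=ctrl.get_obs(); R=Ro.from_euler('xyz',o['eef_rot'])
    d=R.as_matrix().T@(np.array(p)-o['ee_pos'])*100
    tgt=Ro.from_euler('xyz',[np.pi,0,o['eef_rot'][2] if yaw is None else yaw])
    print('shift cm',d.round(2),'turn',(R.inv()*tgt).as_rotvec().round(4))
E
python3 - <<'E'
from h import *
for f,u,v,z in(('s1.png',294.5,185.5,.053),('d1.png',285.5,186.8,.053),('s1.png',273.3,225.8,.0945),('d1.png',278,213.8,.0945),('s1.png',250.75,239.5,.129),('s1.png',295,241.75,.129),('s1.png',202,236,0),('s1.png',239,203,0)):print(at_z(f,u,v,z).round(4))
to([.53,-.155,.33])
E
```

```text
[ 0.5281 -0.171   0.053 ]
[ 0.5292 -0.1608  0.053 ]
[0.5368 0.0285 0.0945]
[0.5375 0.0372 0.0945]
[0.5651 0.114  0.129 ]
[0.4749 0.0937 0.129 ]
[ 0.7168  0.0227 -0.    ]
[ 0.6651 -0.1188  0.    ]
shift cm [-54.57 -46.56   7.46] turn [-0.001 -0.     0.   ]
```

```bash
python3 -m jog '[[-55,-47.5,0,0,0,0],[-55,-47.5,0,0,0,0],[-55,-47.5,0,0,0,0],[-55,-47.5,0,0,0,0],[-55,-47.5,0,0,0,0],[-55,-47.5,0,0,0,0],[-55,-47.5,0,0,0,0],[-55,-47.5,0,0,0,0]]' 100 30
python3 -c "
from h import *
to([.529,-.165,.34])"
```

```text
time_s: 0.9
ee_pos: [0.3967, 0.131, 0.4047]
eef_rot: [3.141, 0.0, 2.704]
force: [-0.4, 0.4, -0.6]
grip_width: 0.0938
grip_force: 0.0
shift cm [-24.52 -21.21   6.47] turn [0.0001 0.0001 0.    ]
```

```bash
python3 -m jog '[[-24.5,-21.2,0,0,0,0],[-24.5,-21.2,0,0,0,0],[-24.5,-21.2,0,0,0,0],[-24.5,-21.2,0,0,0,0],[-24.5,-21.2,6,0,0,0],[-24.5,-21.2,6.5,0,0,0],[-24.5,-21.2,6.5,0,0,0],[-24.5,-21.2,6.5,0,0,0]]'
python3 -c "
from h import *
c=snap('wrist','w1.png'); print(-c['R'].T@np.ravel(c['t']),c['R'])
o=ctrl.get_obs();print(o['ee_pos']);print(proj('w1.png',[.529,-.165,.053]))"
```

```text
time_s: 1.7
ee_pos: [0.5289, -0.166, 0.3361]
eef_rot: [-3.141, -0.005, 2.701]
force: [0.7, 0.5, 0.1]
grip_width: 0.0938
grip_force: 0.0
[ 0.45417697 -0.13096069  0.31591639] [[ 0.42782907  0.90385912 -0.00098666]
 [ 0.86922989 -0.41113805  0.27459953]
 [ 0.24779364 -0.1183393  -0.96155817]]
[ 0.52858398 -0.16433462  0.33764252]
[256.02346069 199.74734308]
```

View pics/w1.png

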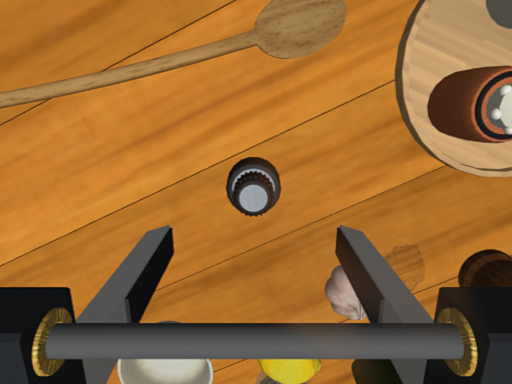

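Wrist view: cap top centre at (254,196) between the fingers, garlic (348,290), terracotta neck at right edge near (507,108).

```bash
python3 -c "
from h import *
p=at_z('w1.png',254,197,.053);print(p, at_z('w1.png',348,290,.03), at_z('w1.png',507,108,.0945))
to([p[0],p[1],.229],2.704)"
```

```text
[ 0.52617332 -0.16549067  0.053     ] [ 0.65566953 -0.12676109  0.03      ] [0.53018788 0.01117122 0.0945    ]
shift cm [ 0.13 -0.2  10.86] turn [-0.0003 -0.0036 -0.0025]
```

```bash
python3 -m jog '[[0.1,-0.2,4,0,-0.0036,-0.0025],[0.1,-0.2,7,0,-0.0036,-0.0025],[0.1,-0.2,9,0,-0.0036,-0.0025],[0.1,-0.2,10,0,-0.0036,-0.0025],[0.1,-0.2,10.5,0,-0.0036,-0.0025],[0.1,-0.2,10.8,0,-0.0036,-0.0025],[0.1,-0.2,10.8,0,-0.0036,-0.0025],[0.1,-0.2,10.8,0,-0.0036,-0.0025]]'
python3 -m jog '[[0,0,0,0,0,0],[0,0,0,0,0,0],[0,0,0,0,0,0],[0,0,0,0,0,0],[0,0,0,0,0,0],[0,0,0,0,0,0],[0,0,0,0,0,0],[0,0,0,0,0,0]]' 20 30
python3 -c "
from h import *
snap('wrist','w2.png');to([.526,-.1655,.4],2.704)"
```

```text
time_s: 2.55
ee_pos: [0.5269, -0.1643, 0.2325]
eef_rot: [3.142, 0.005, 2.706]
force: [-0.2, -0.1, -0.3]
grip_width: 0.0942
grip_force: 0.0
time_s: 3.35
ee_pos: [0.5268, -0.1643, 0.2316]
eef_rot: [-3.141, 0.004, 2.706]
force: [-0.7, -0.5, 0.1]
grip_width: 0.0333
grip_force: 0.3
shift cm [ -0.04  -0.14 -16.84] turn [-0.      0.0036  0.0023]
```

View pics/w2.png

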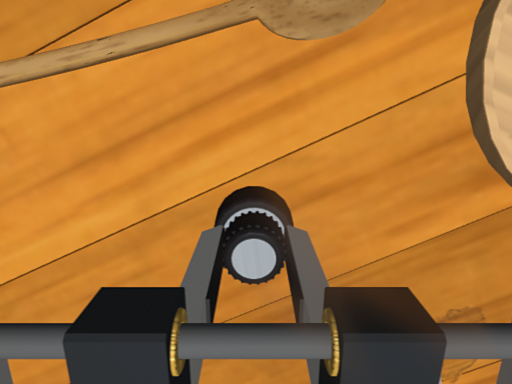

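The fingers are round the grip, centred on the cap top at (254,258). I'll go 4 mm lower, nearer the shoulder, then grip and lift.

```bash
python3 -m jog '[[0,0,0,0,0,0],[0,0,0,0,0,0],[0,0,0.4,0,0.0036,0.0023],[0,0,0.4,0,0.0036,0.0023],[0,0,0.4,0,0.0036,0.0023],[0,0,0.4,0,0.0036,0.0023]]' 60 30
python3 -m jog '[[0,0,0,0,0,0],[0,0,0,0,0,0],[0,0,0,0,0,0],[0,0,0,0,0,0],[0,0,0,0,0,0],[0,0,0,0,0,0],[0,0,0,0,0,0],[0,0,0,0,0,0]]' 0 40
python3 -m jog '[[0,0,-1,0,0,0],[0,0,-3,0,0,0],[0,0,-6,0,0,0],[0,0,-10,0,0,0],[0,0,-13,0,0,0],[0,0,-14,0,0,0],[0,0,-14,0,0,0],[0,0,-14,0,0,0]]'
python3 -c "
from h import *
to([.533,.022,.367],2.704)"
```

```text
time_s: 4.0
ee_pos: [0.5268, -0.1643, 0.2276]
eef_rot: [-3.142, -0.0, 2.704]
force: [-0.1, 0.6, -0.4]
grip_width: 0.0562
grip_force: 0.0
time_s: 4.8
ee_pos: [0.5268, -0.1643, 0.2277]
eef_rot: [3.142, 0.0, 2.704]
force: [0.7, 0.3, 0.3]
grip_width: 0.0325
grip_force: 40.0
time_s: 5.6
ee_pos: [0.5266, -0.1642, 0.3663]
eef_rot: [-3.141, -0.002, 2.704]
force: [1.3, 0.9, -1.5]
grip_width: 0.0322
grip_force: 40.0
shift cm [ 7.31 17.14 -0.06] turn [-0.0001 -0.0019 -0.    ]
```

```bash
python3 -m jog '[[4,9.6,0,0,0,0],[4,9.6,0,0,0,0],[4,9.6,0,0,0,0],[4,9.6,0,0,0,0],[4,9.6,0,0,0,0],[4,9.6,0,0,0,0]]'
python3 -c "
from h import *
c=snap('wrist','w3.png');print(ctrl.get_obs()['ee_pos'],proj('w3.png',[.533,.022,.0945]))
a=c['img'];cv2.imwrite('pics/w3b.png',cv2.resize(a,(800,600),interpolation=cv2.INTER_CUBIC))"
```

```text
time_s: 6.2
ee_pos: [0.5312, -0.0615, 0.3671]
eef_rot: [-3.141, -0.001, 2.703]
force: [0.3, -0.1, -0.0]
grip_width: 0.0322
grip_force: 40.0
[ 0.53122356 -0.06146427  0.367214  ] [355.3936085  160.15806265]
```

View pics/w3b.png

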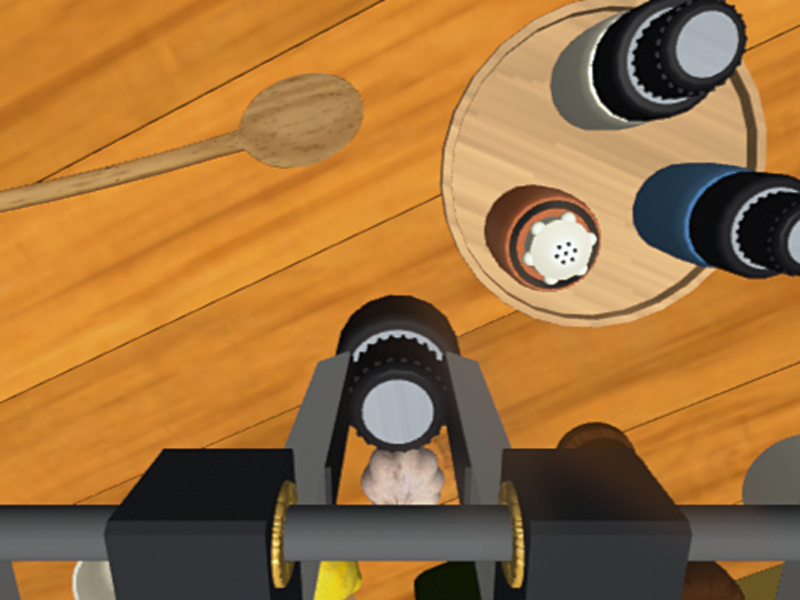

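The perforated neck end is at (566,252) in the enlargement, and the held cap's top at (398,411).

```bash
python3 -c "
from h import *
s=1.5625
n=at_z('w3.png',566/s,252/s,.0945);c=at_z('w3.png',398/s,411/s,.1925);o=ctrl.get_obs()['ee_pos']
print(n,c,o,c-o)
for u,v in((695,45),(800,242)): print(at_z('w3.png',u/s,v/s,.129))
t=n-(c-o);to([t[0],t[1],o[2]],2.704);to([n[0],n[1],o[2]],2.704)"
```

```text
[0.53602429 0.02639777 0.0945    ] [ 0.53129359 -0.06164771  0.1925    ] [ 0.53122356 -0.06146427  0.367214  ] [ 7.00267969e-05 -1.83441279e-04 -1.74714002e-01]
[0.47114638 0.0905249  0.129     ]
[0.56269411 0.10884324 0.129     ]
shift cm [ 3.31  8.17 -0.  ] turn [-0.0002 -0.0006 -0.0015]
shift cm [ 3.3   8.16 -0.  ] turn [-0.0002 -0.0006 -0.0015]
```

```bash
python3 -m jog '[[-2.2,8.2,0,0,0,-0.0015],[-2.2,8.2,0,0,0,-0.0015],[-2.2,8.2,0,0,0,-0.0015],[-2.2,8.2,0,0,0,-0.0015],[-2.2,8.2,0,0,0,-0.0015],[-2.2,8.2,0,0,0,-0.0015]]'
python3 -c "
from h import *
c=snap('wrist','w4.png');print(ctrl.get_obs()['ee_pos'],proj('w4.png',[.536,.0264,.0945]))
a=c['img'];cv2.imwrite('pics/w4b.png',cv2.resize(a[50:300,90:420],(792,600),interpolation=cv2.INTER_CUBIC))"
```

```text
time_s: 6.85
ee_pos: [0.5855, 0.0036, 0.3678]
eef_rot: [-3.142, 0.0, 2.704]
force: [-0.1, 0.4, -0.4]
grip_width: 0.0317
grip_force: 40.0
[0.58559087 0.00369969 0.36786838] [254.1868893  132.30555783]
```

View pics/w4b.png

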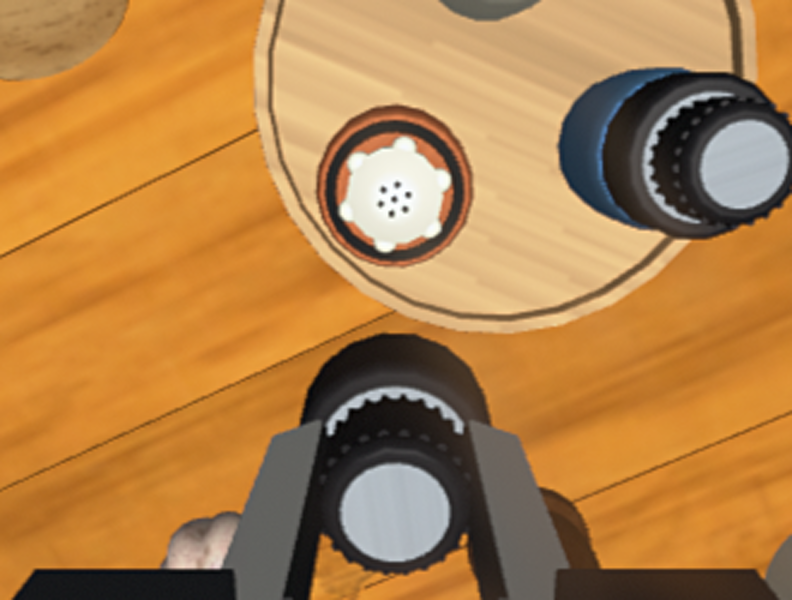

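Neck holes are at (395,199), which is (254.6,132.9) in full-image pixels. That agrees with the earlier prediction of (254.2,132.3). Cap top is at (395,512), the same column.

```bash
python3 -c "
from h import *
o=ctrl.get_obs()['ee_pos']
n=at_z('w4.png',254.6,132.9,.0945);c=at_z('w4.png',254.6,263.3,.193);print(n,c-o)
t=n-(c-o);to([t[0],t[1],.332],2.704)"
```

```text
[0.53652688 0.02649214 0.0945    ] [ 0.00041211 -0.00047916 -0.17486838]
shift cm [5.47 0.01 3.59] turn [0.     0.0002 0.0003]
```

```bash
python3 -m jog '[[2.5,0,0,0,0,0],[5,0,0,0,0,0],[5.5,0,0,0,0,0],[5.5,0,0,0,0,0],[5.5,0,2,0,0,0],[5.5,0,3.5,0,0,0],[5.5,0,4,0,0,0],[5.5,0,4,0,0,0]]'
python3 -m jog '[[0,0,0.2,0,0,0],[0,0,0.4,0,0,0],[0,0,0.6,0,0,0],[0,0,0.8,0,0,0],[0,0,0.8,0,0,0],[0,0,0.8,0,0,0]]'
python3 -c "
from h import *
to([.5364,.0268,.3147],2.704)"
```

```text
time_s: 7.7
ee_pos: [0.5365, 0.0274, 0.3272]
eef_rot: [-3.141, -0.001, 2.705]
force: [0.1, -0.4, -0.2]
grip_width: 0.0319
grip_force: 40.0
time_s: 8.3
ee_pos: [0.5361, 0.0278, 0.3197]
eef_rot: [3.142, 0.0, 2.706]
force: [0.3, -0.9, -0.8]
grip_width: 0.0324
grip_force: 40.0
shift cm [-0.07 -0.08  0.5 ] turn [0.     0.     0.0015]
```

```bash
python3 -m jog '[[-0.04,-0.08,0.1,0,0,0.0015],[-0.04,-0.08,0.2,0,0,0.0015],[-0.04,-0.08,0.3,0,0,0.0015],[-0.04,-0.08,0.4,0,0,0.0015],[-0.04,-0.08,0.5,0,0,0.0015],[-0.04,-0.08,0.5,0,0,0.0015]]'
python3 -c "
from h import *
o=ctrl.get_obs();print(o['moment'])
to([.5361,.027,.3147],2.704)"
```

```text
time_s: 8.9
ee_pos: [0.5361, 0.0269, 0.3145]
eef_rot: [-3.142, -0.0, 2.704]
force: [-0.4, -0.5, -0.8]
grip_width: 0.0315
grip_force: 40.0
[0.0381737  0.00317747 0.03996683]
shift cm [ 0.    0.01 -0.02] turn [-0.0001 -0.0002 -0.    ]
```

```bash
python3 -m jog '[[0,0,0.1,0,0,0],[0,0,0.2,0,0,0],[0,0,0.3,0,0,0],[0,0,0.4,0,0,0],[0,0,0.4,0,0,0]]'
python3 -m jog '[[0,0,0.1,0,0,0],[0,0,0.2,0,0,0],[0,0,0.3,0,0,0],[0,0,0.4,0,0,0],[0,0,0.4,0,0,0]]'
```

```text
time_s: 9.4
ee_pos: [0.5364, 0.0269, 0.3121]
eef_rot: [3.141, 0.002, 2.704]
force: [-2.5, -1.5, 12.1]
grip_width: 0.0321
grip_force: 40.0
time_s: 9.9
ee_pos: [0.5359, 0.0269, 0.3059]
eef_rot: [-3.141, -0.001, 2.704]
force: [1.2, -0.7, -6.8]
grip_width: 0.0324
grip_force: 40.0
```

It clicked: the force rose to 12 N, then dropped. Next is the squeeze onto the seal.

```bash
python3 -m jog '[[0,0,0.1,0,0,0],[0,0,0.2,0,0,0],[0,0,0.3,0,0,0],[0,0,0.4,0,0,0],[0,0,0.5,0,0,0],[0,0,0.5,0,0,0],[0,0,0.5,0,0,0]]'
```

```text
time_s: 10.6
ee_pos: [0.5362, 0.0269, 0.3021]
eef_rot: [3.141, 0.001, 2.704]
force: [-0.9, 0.7, 3.0]
grip_width: 0.0321
grip_force: 40.0
```

```bash
python3 -m jog '[[0,0,0.1,0,0,0],[0,0,0.2,0,0,0],[0,0,0.3,0,0,0],[0,0,0.3,0,0,0],[0,0,0.3,0,0,0]]'
python3 -m jog '[[0,0,0.1,0,0,0],[0,0,0.2,0,0,0],[0,0,0.2,0,0,0],[0,0,0.2,0,0,0]]'
```

```text
time_s: 11.1
ee_pos: [0.5362, 0.0269, 0.3006]
eef_rot: [3.141, 0.002, 2.704]
force: [-9.2, -0.2, 22.5]
grip_width: 0.0321
grip_force: 40.0
time_s: 11.5
ee_pos: [0.5361, 0.027, 0.3004]
eef_rot: [3.141, 0.003, 2.704]
force: [-19.4, 0.5, 44.3]
grip_width: 0.0321
grip_force: 40.0
```

Fully home against the hard stop. I'll ease the push to a moderate hand force.

```bash
python3 -m jog '[[0,0,-0.1,0,0,0],[0,0,-0.2,0,0,0],[0,0,-0.22,0,0,0],[0,0,-0.22,0,0,0],[0,0,-0.22,0,0,0],[0,0,-0.22,0,0,0]]'
python3 -c "
from h import *
snap('scene','s2.png');a=cv2.imread('pics/s2.png')[150:310,200:360];cv2.imwrite('pics/s2c.png',cv2.resize(a,(600,600)))
o=ctrl.get_obs();print(o['force'],o['ee_pos'])"
```

```text
time_s: 12.1
ee_pos: [0.5362, 0.027, 0.3006]
eef_rot: [3.141, 0.002, 2.704]
force: [-8.7, -0.1, 20.7]
grip_width: 0.0321
grip_force: 40.0
[-9.45353225  0.14052332 20.8564806 ] [0.536162   0.02693765 0.3005627 ]
```

View pics/s2c.png

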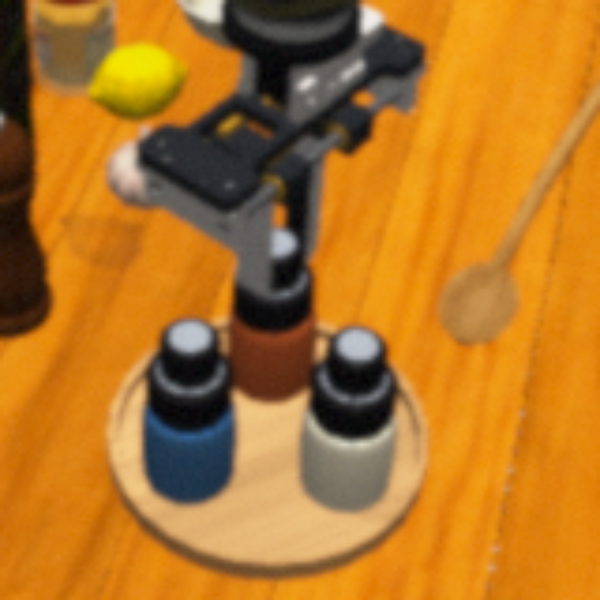

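The cap (272,300) sits squarely on the terracotta shaker with the gripper still on it, pressing with about 21 N. The other two caps are in place.

```bash
python3 -c "
from station import ctrl
print(ctrl.hand_in())"
```

```text
the job is handed in; nothing more can be done
None
```

I handed the job in at about 12 s: the loose cap clicked onto the open terracotta shaker and is pressed fully home, with the gripper still holding it down at about 21 N; no verdict came back.

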